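# Clamp a reagent bottle with the feed knob of a sliding jaw

### The job

Stand the small brown reagent bottle (the smaller of the two brown ones) upright on the bed of the bottle clamp, back in its V-block. Then turn the wing knob on the sliding carriage clockwise, following it as it travels, until the spring pad holds the bottle snugly in the V with about 10 newtons - it is glass, so do not overtighten - and let go. Move the carriage by its knob, not by pushing its block, and leave the other things on the bench where they are.

Things in the scene. Friction and masses are not known exactly. Their poses are not given: they have to be found in the camera images.
- clamp_bed: bed of the bottle clamp: flat steel plate 270 x 100 mm, 12 mm thick, fixed on the worktop. Origin at the centre of its underside; +x is the direction in which the carriage feeds towards the V-block, z up. The carriage stands at its -x end, a dark steel V-block near its +x end
- v_mid (a point): point fixed on the bed's top, 50 mm ahead (+x) of the bed's origin, axes as the bed's. The V-block (right-angled V open to -x, on the bed's centre line, top 50 mm over the worktop, 86 mm wide) is set anywhere along the bed and not reported: the axis of a small bottle seated in it lies 8 mm or less before or behind this point. The V's arms end about 3 mm behind that axis
- carriage: carriage that slides along the bed's +x: grey block 66 x 88 mm, top 41 mm above the worktop (56 mm at its front), not to be pushed. Origin on the knob's axis at worktop level, axes as the bed's; at the start 85 mm behind (-x) the bed's origin. It carries the knob on a column and the spring pad
- pad_rest (a point): centre of the face of the carriage's rubber pad when not pressed (moves with the carriage; 80 mm ahead of the knob's axis, 38 mm above the worktop, face 32 mm wide, 26 mm high, looking to +x). The pad sits on a spring plunger that yields 1 mm per 4 N, 8 mm at most; all of it is lower than 57 mm above the worktop
- knob_grip (a point): grip point of the black wing knob on the carriage: on its vertical turning axis, 87 mm above the worktop. The wing is a flat bar 44 mm long (this point's x), 13 mm thick (its y), from 63 to 100 mm above the worktop, on a round skirt 44 mm across whose top slopes from 59 at the edge to 63 mm. At the start the wing's x axis lies 1.2 rad anticlockwise from the bed's x
- knob (a joint): angle turned by the knob (rad), 0 at the start, growing clockwise seen from above, 4 at most. It feeds the carriage, and itself with it, 14 mm per rad along the bed's +x. It takes about 0.35 N m to turn freely and 0.014 N m more for each newton of clamping, and stays where it is left: its friction keeps the clamping force
- bottle_mid (a point): centre, half-way up, of the small brown glass reagent bottle, the smaller of the two brown ones: 85 mm high, body 44 mm in diameter up to 54 mm, black cap 26 mm in diameter from 60 to 85 mm above its underside; about 0.09 kg; z up
- small_bottle: the same small bottle, origin at the centre of its underside
- large_bottle: bystander: larger brown bottle, 52 mm diameter, 102 mm high, origin at the centre of its underside
- clear_bottle: bystander: clear reagent bottle, 48 mm diameter, 90 mm high, origin at the centre of its underside
- can: bystander: steel can with lid, 68 mm diameter, 66 mm high, origin at the centre of its underside
- flask: bystander: beaker wrapped in foil, 61 mm diameter, 84 mm high, origin at the centre of its underside
- tape: bystander: roll of tape lying flat, 84 mm diameter, 19 mm high, origin at the centre of its underside
- calc: bystander: pocket calculator lying flat, 118 x 72 x 12 mm, origin at the centre of its underside
Not all that is in view belongs to the job. What is shaped like the small_bottle but red is not meant.

How it is judged:
On the way, in this order (a step that is already met when the one before it is completed fails the run):
1. the small bottle stands upright on the bed in front of the V, ahead of the pad and not yet pressed by it (x of small_bottle in the frame of clamp_bed between 0.015 and 0.064 m and y of small_bottle in the frame of clamp_bed between -0.012 and 0.012 m and z of small_bottle in the frame of clamp_bed below 0.016 m and angle between small_bottle's own z axis and vertical below 0.12 rad and contact force between the fingers and small_bottle below 0.1 N and contact force between carriage and small_bottle below 1 N), for 0.2 s.
2. the pad presses the bottle into the V with more than 5 N (contact force between carriage and small_bottle above 5 N), for 0.2 s.
At the end, for the whole second after the job is handed in: The small bottle stands upright (within 7 degrees) on the bed in the V, within 6 mm of the bed's centre line, at rest and released, and the spring pad keeps pressing it with 5 to 18 N (contact force between carriage and small_bottle between 5 and 18 N and x of small_bottle in the frame of clamp_bed between 0.036 and 0.064 m and y of small_bottle in the frame of clamp_bed between -0.006 and 0.006 m and z of small_bottle in the frame of clamp_bed below 0.016 m and angle between small_bottle's own z axis and vertical below 0.12 rad and linear speed of small_bottle below 0.02 m/s); the robot touches nothing.
It fails at once if the pad presses the bottle with more than 18 N (contact force between carriage and small_bottle above 18 N).
It fails at once if the fingers push the carriage block with more than 8 N (contact force between the fingers and carriage_c1 above 8 N or contact force between the fingers and carriage_c2 above 8 N or contact force between the fingers and carriage_c3 above 8 N).
It fails at once if the small bottle is tipped over (angle between small_bottle's own z axis and vertical above 0.6 rad).
It fails at once if a bystander is moved by more than 20 mm (distance of any of large_bottle, clear_bottle, can, flask, tape, calc from where it was at the start of the episode above 0.02 m).
It also fails if it takes over 72 s, if anything falls off the work surface, if the arm or the gripper's body presses on something with over 40 N, if the wrist force passes 120 N, or if a joint passes its speed limit or range.

### The arm

A 7-joint arm with a two-finger parallel gripper is mounted at the origin on a cart in front of the work surface, level with it; the furniture and walls round the work are solid. World frame = base frame: x ahead of the robot, y to its left, z up, the work surface at z = 0. Lengths are in m, angles in rad, forces in N, time in s.
With the tool pointing down it reaches from about 0.4 to 0.85 m from the base axis. Payload 10.4 kg.
Tool frame: the origin (TCP) lies midway between the tips of the shut fingers; the grasp point (between the pads) lies 19 mm behind it (robot.grip_point_offset is the distance from the TCP to the grasp point, in m); z points along the fingers, y is the line along which they close (so a half turn about z gives the same grasp; the last joint's range is limited). The gripper opens to 87 mm and grips with 3 to 60 N. Pads are 19 mm wide; open, the fingers measure 117 mm over their backs; the gripper's body (75 mm by 190 mm) begins 51 mm behind the grasp point.
Start: joints at [1.292, 0.332, -0.065, 1.46, 0.022, 1.35, -0.088], TCP at [0.158, -0.605, 0.194] pointing down, gripper open.
Joint ranges: [-2.6, 2.6], [-0.5, 2.12], [-1.47, 1.34], [0.16, 2.42], [-1.27, 4.41], [0.06, 2.06], [-2.6, 2.6]. Speed limits (rad/s): [2.22, 2.22, 2.79, 2.79, 3.14, 3.14, 3.14].

### API

Orientations are given as [roll, pitch, yaw] about the fixed x, y, z axes, in that order (R = Rz(yaw) Ry(pitch) Rx(roll)).
In Python, from rig import robot, hand, viewer, job gives the robot as it stands. Calls block until the motion is done:
- robot.movep(position, orientation): joint-space move of the TCP to a pose.
- robot.servo_line(position, frame=None, rate=0.15): straight line of the TCP; frame=None keeps the orientation; rate is the mean speed in m/s.
- robot.set_joints(angles): joint-space move.
- hand.ungrasp() and hand.gripper_close(): open the fingers fully, or close them until they stop; the grip force is fixed at half the most.
- robot.pause(seconds).
- robot.inverse_kinematics(position, orientation): joint angles nearest the present ones, or None.
- robot.get_state(): the state.
- viewer.snapshot(name): name is "side" or "top"; returns a dict with "color" (400x640x3 uint8, red, green, blue), "K" (3x3 intrinsics, pixels), "origin" and "rotation" of the camera in the world. Camera axes: x right, y down, z forward; pixel columns grow to the right and rows downward; lengths in m; the calibration is good to about 2 mm. A picture is of the moment at which its call begins. There is no depth.
A pose or a line that the arm cannot do raises robot.Unreachable and nothing moves.
- job.sign_off(): hands the job in, once; it reports no verdict.
The state is a dict: "time_s": time; "q": joint angles; "joint_velocities": joint speeds; "joint_torque": joint torques, N m; "ee_pos": TCP position; "orientation": TCP orientation; "contact_force": force on the tool from outside, world axes, zero at the start; "moment": the same for the moment, N m; "gripper_width": opening from 0.0 (shut) to 1.0 (fully open).
Only numpy, scipy, OpenCV 4.12 (cv2) and the standard library are available. Lean on these libraries where they do the work, as an engineer would, in place of code of your own. Each camera call takes 0.05 s, during which the arm holds its last target. There are 200 camera calls.

## Working session

There is one attempt and no reset: what is moved stays moved. The work goes in short steps, each a Python script; the robot and the scene stay as the last script left them, time stands still between calls to the robot, and variables do not carry over. Pictures are saved under pics/ and viewed, on a budget of 10 in all, crops included, one or two more only if the job needs it, and the job is handed in when it is done.

```bash
mkdir -p pics; ls
python3 - <<'E'
from rig import robot,hand,viewer,job
import cv2,json
for n in("top","side"):
    s=viewer.snapshot(n); cv2.imwrite(f"pics/{n}0.png",s["color"][:,:,::-1]); print(n,s["K"],s["origin"],s["rotation"])
print(robot.get_state(),robot.grip_point_offset)
E
```

```text
pics
top [[442.11044303   0.         320.02584159]
 [  0.         442.11044303 204.0065397 ]
 [  0.           0.           1.        ]] [ 0.44099482 -0.04061617  1.49545726] [-3.0888392   0.00479934 -1.55959036]
side [[504.31599586   0.         321.25254816]
 [  0.         504.31599586 203.09529256]
 [  0.           0.           1.        ]] [0.28536808 1.04053107 0.96590071] [-2.26749155  0.00986321 -2.94521761]
{'time_s': 0.1, 'q': array([ 1.29237064,  0.33280575, -0.06472753,  1.4608385 ,  0.02157007,
        1.3499057 , -0.08846302]), 'joint_velocities': array([-0.00025514, -0.0016099 , -0.00187275, -0.00152117, -0.0004161 ,
        0.0007352 , -0.00103724]), 'joint_torque': array([ 1.58142524e-03, -6.24545074e+01,  2.45952280e-02, -3.90712309e+01,
       -6.14150846e-02,  3.66928848e-02,  6.37493395e-05]), 'ee_pos': array([ 0.15807933, -0.60428782,  0.1937444 ]), 'orientation': array([-3.14032925e+00,  1.85761501e-05,  2.55900942e-01]), 'contact_force': array([0.07356454, 0.3049456 , 0.13315217]), 'moment': array([ 0.03818836, -0.04838731,  0.01949124]), 'gripper_width': 0.9990484335318546} 0.0187
```

View pics/top0.png

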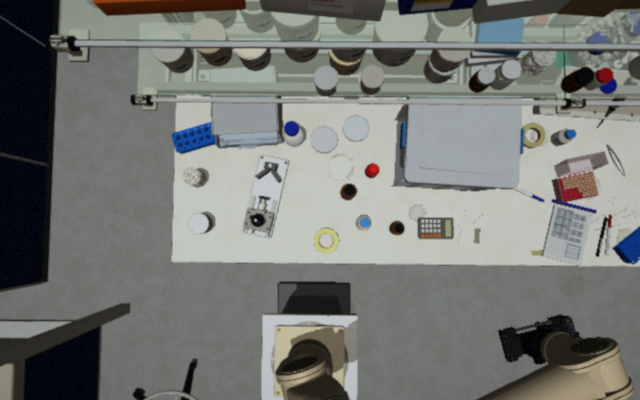

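View pics/side0.png

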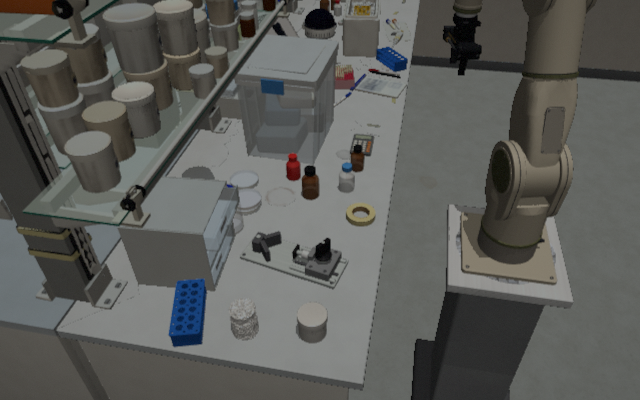

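Candidates: brown at top (348,191) / side (310,182), brown at top (397,228) / side (358,158), and red at top (372,170) / side (293,167), which is excluded. The brown one at (397,228) looks smaller, so I'll check it in close crops.

Run:
```python
import cv2,numpy as np
t=cv2.imread("pics/top0.png"); s=cv2.imread("pics/side0.png")
f=lambda im,x0,y0,w,h,k:cv2.resize(im[y0:y0+h,x0:x0+w],None,fx=k,fy=k,interpolation=cv2.INTER_CUBIC)
a=f(t,238,147,55,100,6)      # 330x600
b=f(t,335,175,78,70,6)       # 468x420
cv2.imwrite("pics/c1.png",np.hstack([a,np.vstack([b,np.zeros((180,468,3),np.uint8)])]))
a=f(s,235,225,120,60,6)      #720x360
b=f(s,280,135,100,66,3.6)
b=f(s,280,135,120,70,6)
cv2.imwrite("pics/c2.png",np.vstack([a[:,:],b])[:780:1] if 0 else cv2.resize(np.vstack([a,b]),None,fx=.75,fy=.75))
```

```text
(no output)
```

View pics/c1.png

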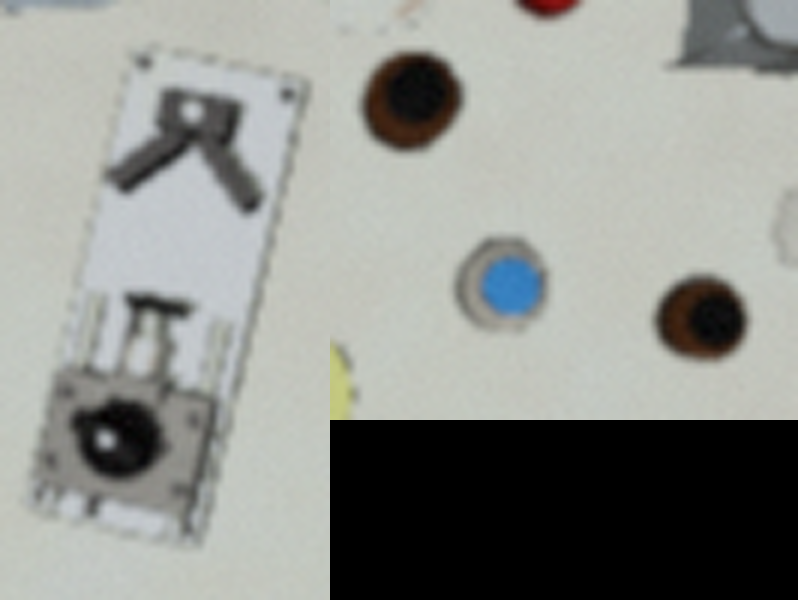

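View pics/c2.png

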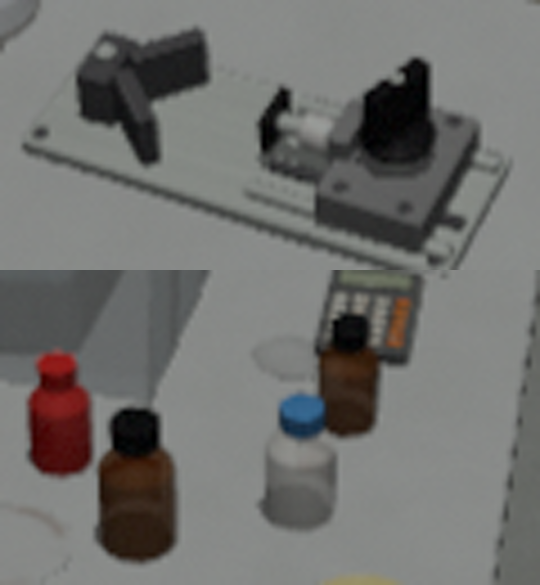

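The crops show the target is the smaller brown bottle, top (399,228) / side (358,158). The larger brown bottle is at top (349,190). The bed corners are clear in c1 at (135,50), (308,85), (200,545) and (32,507).

```bash
cat > util.py <<'E'
import numpy as np
from scipy.spatial.transform import Rotation as R
from scipy.optimize import least_squares
CAM={"top":(442.11044303,320.02584159,204.0065397,[0.44099482,-0.04061617,1.49545726],[-3.0888392,0.00479934,-1.55959036]),
"side":(504.31599586,321.25254816,203.09529256,[0.28536808,1.04053107,0.96590071],[-2.26749155,0.00986321,-2.94521761])}
def proj(n,P):
    f,cx,cy,o,r=CAM[n]; p=R.from_euler("xyz",r).inv().apply(np.atleast_2d(P)-o)
    return np.c_[cx+f*p[:,0]/p[:,2],cy+f*p[:,1]/p[:,2]]
def unproj(n,uv,z):
    f,cx,cy,o,r=CAM[n]; uv=np.atleast_2d(uv)
    d=R.from_euler("xyz",r).apply(np.c_[(uv[:,0]-cx)/f,(uv[:,1]-cy)/f,np.ones(len(uv))])
    return np.array(o)+d*((z-o[2])/d[:,2])[:,None]
E
python3 - <<'E'
from util import *
c1=np.array([[135,50],[308,85],[200,545],[32,507]])/6+[238-.42,147-.42]
c2=np.array([[25,145],[445,262],[512,160]])/4.5+[235-.4,225-.4]
L=np.array([[.135,.05,0],[.135,-.05,0],[-.135,-.05,0],[-.135,.05,0]])
def bed(p,l): return R.from_euler("z",p[2]).apply(l)+[p[0],p[1],.012]
rt=lambda p:(proj("top",bed(p,L))-c1).ravel()
rs=lambda p:(proj("side",bed(p,L[[0,3,2]]))-c2).ravel()
p0=[.52,.14,-.2]
for nm,f in(("top",rt),("side",rs),("both",lambda p:np.r_[rt(p),rs(p)])):
    s=least_squares(f,p0); print(nm,s.x.round(4),s.fun.round(2))
p=s.x
# knob cap centre, v pts and bottle
k=np.array([[120,439]])/6+[238-.42,147-.42]
w=unproj("top",k,.06);print("knob skirt ctr in bed",R.from_euler("z",-p[2]).apply(w-[p[0],p[1],0]).round(4))
v=np.array([[122,185],[250,207]])/6+[238-.42,147-.42]
w=unproj("top",v,.05);print("v arm ends in bed",R.from_euler("z",-p[2]).apply(w-[p[0],p[1],0]).round(4))
cap=[(716-330)/6+334.58,319/6+174.58]; print("bottle top cap",unproj("top",cap,.085).round(4))
print("side cap",unproj("side",[351/4.5+279.6,(322-270)/4.5+134.6],.085).round(4), "base", unproj("side",[348/4.5+279.6,(420-270)/4.5+134.6],.0).round(4))
# colour-based: body outline centre
import cv2
im=cv2.imread("pics/top0.png").astype(int); sub=im[210:245,385:415]; m=sub.max(2)<110
ys,xs=np.where(m);print("mask bbox",xs.min()+385,xs.max()+385,ys.min()+210,ys.max()+210)
from rig import robot
for y in (0,): pass
E
```

```text
top [ 0.5447  0.1504 -0.2073] [ 0.16 -1.13  0.15 -0.62  0.38  0.93 -0.69  0.78]
side [ 0.5457  0.1526 -0.1992] [-1.29 -1.17  1.02  2.59  0.21 -2.  ]
both [ 0.5453  0.1512 -0.2053] [-0.18 -1.27 -0.17 -0.82  0.21  0.76 -0.87  0.66 -0.93 -1.75  1.03  2.4
  0.44 -2.11]
knob skirt ctr in bed [[-0.0839  0.001   0.06  ]]
v arm ends in bed [[ 0.0518  0.0323  0.05  ]
 [ 0.055  -0.0389  0.05  ]]
bottle top cap [[ 0.4425 -0.2849  0.085 ]]
side cap [[ 0.4414 -0.285   0.085 ]] base [[ 0.4407 -0.2861  0.    ]]
mask bbox 389 403 221 234
```

The small bottle is at (0.442,-0.285), and both views agree on it. The bed is at (0.545,0.151) with yaw -0.205, so the V seat is near bed x≈0.053. I'll grip the bottle by its cap, since the fingers then clear the V and the carriage. First comes an IK check, then the pick.

```bash
cat >> util.py <<'E'
BED=np.array([.5450,.1508]); YAW=-.206
def b2w(x,y,z): return [*(BED+R.from_euler("z",YAW).as_matrix()[:2,:2]@[x,y]),z]
def down(yaw): return [np.pi,0,yaw]
E
python3 - <<'E'
from util import *
from rig import robot,hand,viewer
import cv2
for th in np.arange(0,3.6,.4):
    q=robot.inverse_kinematics(b2w(-.085+.014*th,0,.068),down(YAW+1.2-th)); print(round(th,1),None if q is None else np.round(q,2))
for z in(.2,.085): print(robot.inverse_kinematics(b2w(.035,0,z),down(YAW)))
B=[.442,-.285]
robot.movep([*B,.16],down(YAW)); robot.servo_line([*B,.063])
hand.gripper_close(); s=robot.get_state(); print(s["time_s"],s["ee_pos"],s["gripper_width"]*87,s["contact_force"])
robot.servo_line([*B,.16],rate=.1)
s=robot.get_state(); print(s["time_s"],s["gripper_width"]*87,s["contact_force"],s["q"])
im=viewer.snapshot("side")["color"][:,:,::-1]; cv2.imwrite("pics/s1.png",cv2.resize(im[60:230,220:450],None,fx=3,fy=3))
E
```

```text
0.0 [ 0.67  0.47 -1.3   1.91  0.5   1.15 -1.4 ]
0.4 [ 0.57  0.39 -1.15  1.9   0.4   1.11 -1.72]
0.8 [ 0.42  0.32 -0.96  1.89  0.29  1.08 -2.03]
1.2 [ 0.6   0.45 -1.21  1.88  0.47  1.14 -2.55]
1.6 [-1.08  0.23  0.74  1.94 -0.18  1.03 -2.43]
2.0 [-1.4   0.41  1.19  1.94 -0.43  1.08 -2.6 ]
2.4 [ 0.61  0.51 -1.23  1.84  0.53  1.17  2.51]
2.8 [ 0.61  0.53 -1.24  1.83  0.54  1.18  2.11]
3.2 [ 0.61  0.55 -1.24  1.82  0.56  1.19  1.7 ]
[ 0.4598229   0.44965631 -1.03407338  1.49115354  0.38742667  1.42033456
 -2.36502891]
[ 0.3786636   0.51254107 -0.90344904  1.63334256  0.4251149   1.20532792
 -2.3942466 ]
4.0083 [ 0.44204368 -0.28500379  0.06303773] 0.3466236518331786 [ 0.7789981  -0.04900595 -0.07642831]
5.125 0.5627329128243079 [-1.26985744  0.03603668 -0.4352002 ] [ 0.79304971  0.15840533 -0.33689601  1.75574865  0.05500042  1.23787119
 -1.33477319]
```

View pics/s1.png

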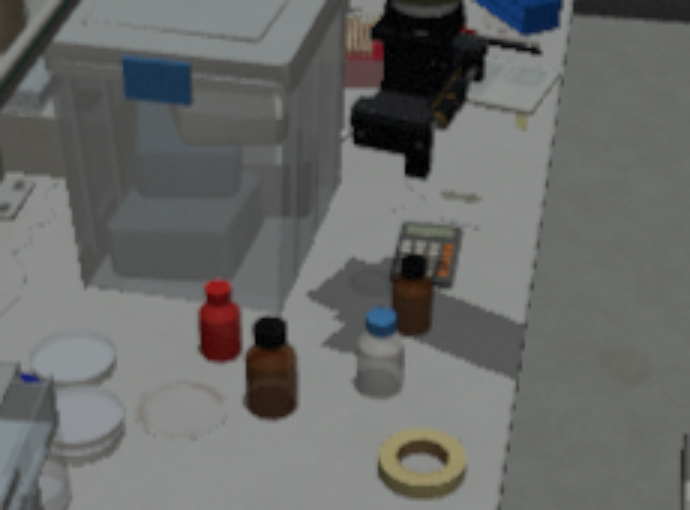

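The gripper closed on nothing and the bottle still stands at (413,295) in this crop. I need to find the offset, so I'll take a top view of the gripper above the bottle and compare projections.

Run:
```python
from util import *
from rig import robot,viewer
import cv2
p=robot.get_state()["ee_pos"]; print(p)
for n in("top","side"):
    s=viewer.snapshot(n)
    print(n,s["origin"],s["rotation"],"tcp",proj(n,p),"captop",proj(n,[.442,-.285,.085]),"base",proj(n,[.442,-.285,0]))
    if n=="top": a=s["color"][:,:,::-1].copy()
    else: b=s["color"][:,:,::-1].copy()
a=cv2.resize(a[170:270,340:460],None,fx=4,fy=4); b=cv2.resize(b[80:180,320:400],None,fx=4,fy=4)
cv2.imwrite("pics/m2.png",np.hstack([a,b]))
```

```text
[ 0.44157266 -0.28478212  0.15921164]
top [ 0.44099482 -0.04061617  1.49545726] [-3.0888392   0.00479934 -1.55959036] tcp [[403.12500338 228.06782221]] captop [[398.92938214 227.8963939 ]] base [[394.5616782  227.86537108]]
side [0.28536808 1.04053107 0.96590071] [-2.26749155  0.00986321 -2.94521761] tcp [[358.43434099 125.7478203 ]] captop [[357.42501994 146.13094214]] base [[356.4796507  168.07633162]]
```

View pics/m2.png

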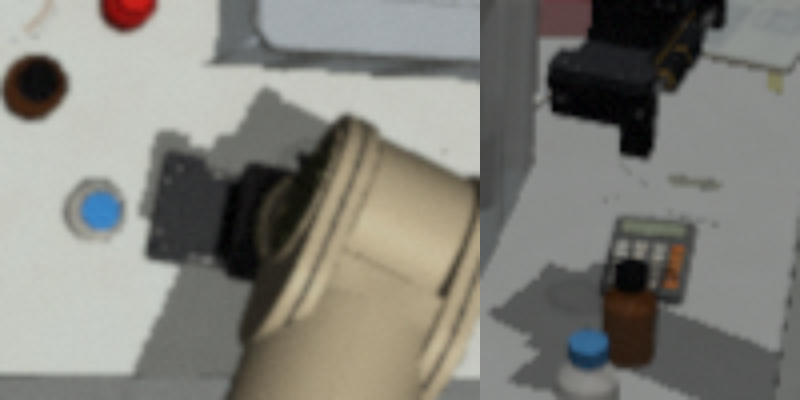

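In the side view the tip sits about 7 px (about 27 mm) higher than predicted, while top-view x and y agree. The fingers probably closed just above the cap. Closing lower, at TCP 0.038, is safe under either explanation: it takes the cap if z is off, or the body if it isn't.

Run:
```python
from util import *
from rig import robot,hand,viewer
import cv2
B=[.442,-.285]
hand.ungrasp(); 
for z in(.063,.05,.038):
    robot.servo_line([*B,z],rate=.08); s=robot.get_state(); print(z,s["ee_pos"],s["contact_force"],s["moment"])
im=viewer.snapshot("side")["color"][:,:,::-1]; a=cv2.resize(im[90:190,320:400],None,fx=5,fy=5)
hand.gripper_close(); s=robot.get_state(); print(s["time_s"],s["gripper_width"]*87,s["contact_force"])
im=viewer.snapshot("side")["color"][:,:,::-1]; b=cv2.resize(im[90:190,320:400],None,fx=5,fy=5)
cv2.imwrite("pics/m3.png",np.hstack([a,b]))
```

```text
0.063 [ 0.4423561  -0.28519514  0.06353552] [-0.1816594   0.99699834  0.02650275] [ 0.03966549 -0.01228769  0.00228199]
0.05 [ 0.44157911 -0.28473755  0.04949829] [0.50881278 0.01251994 1.57694123] [0.0473153  0.03576991 0.0069075 ]
0.038 [ 0.44157191 -0.28472231  0.03735841] [-0.27615214 -0.21379791 -0.27300695] [0.04366221 0.03063144 0.01436349]
9.8333 25.284580958801865 [ 0.05738189 -0.53872085  0.63689396]
```

View pics/m3.png

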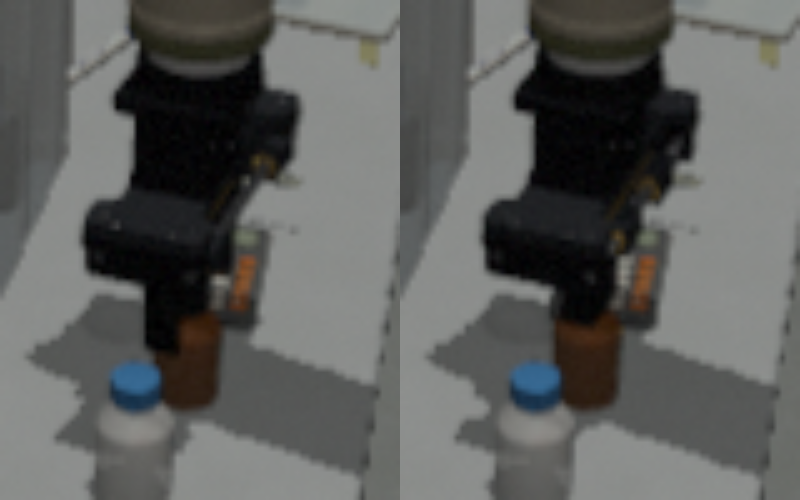

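The cap is now held (25.3 mm wide), so the true fingertips sit about 25 mm above the reported TCP. I'll correct for that relatively: the bottle base is at 0 when the TCP reads 0.0374. Next is lifting, carrying over the bed and checking alignment before lowering.

Run:
```python
from util import *
from rig import robot,hand,viewer
import cv2
B=[.442,-.285]
robot.servo_line([*B,.19]); robot.movep(b2w(.035,0,.19),down(YAW)); robot.servo_line(b2w(.035,0,.10))
robot.pause(.3); s=robot.get_state(); print(s["time_s"],s["gripper_width"]*87,s["contact_force"],s["moment"],s["ee_pos"],b2w(.035,0,.1),s["orientation"],s["q"])
h=.1-.0374
for n in("top","side"):
    print(n,"base",proj(n,b2w(.035,0,h)),"bodytop",proj(n,b2w(.035,0,h+.054)))
t=viewer.snapshot("top")["color"][:,:,::-1]; d=viewer.snapshot("side")["color"][:,:,::-1]
a=cv2.resize(t[140:250,225:315],None,fx=4,fy=4); b=cv2.resize(d[185:295,225:350],None,fx=4,fy=4)
cv2.imwrite("pics/m4.png",np.hstack([a,b])[:,:800] if 0 else cv2.resize(np.hstack([a,b]),None,fx=.93,fy=.93))
```

```text
13.75 25.17707430082524 [-0.49988172  0.56122511  0.1683588 ] [-0.00118769  0.01791257 -0.0137204 ] [0.57960374 0.14369674 0.10063887] [np.float64(0.5792599924752078), np.float64(0.14364088583701076), 0.1] [-3.14133906e+00 -9.63172449e-04 -2.06052402e-01] [ 0.27079445  0.44089498 -0.74750215  1.62343353  0.31672116  1.20152107
 -2.32118662]
top base [[266.01329032 184.18313432]] bodytop [[263.82792335 182.50265383]]
side base [[280.7465109 238.9564379]] bodytop [[279.42397284 223.41979464]]
```

View pics/m4.png

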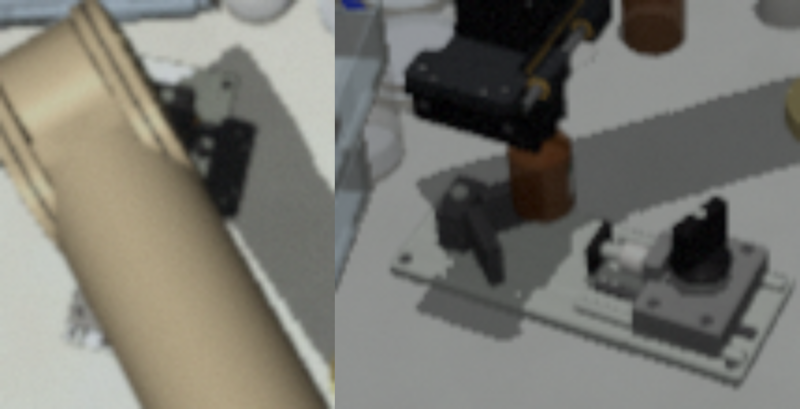

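The held bottle's base is at side pixel (280.4,239.6) against a predicted (280.7,239.0), so it is aligned over the bed. Lowering it and releasing.

Run:
```python
from util import *
from rig import robot,hand,viewer
import cv2
robot.servo_line(b2w(.035,0,.056),rate=.08)
for z in(.054,.052,.0505,.0495,.0485):
    robot.servo_line(b2w(.035,0,z),rate=.03); s=robot.get_state(); print(z,s["ee_pos"][2],s["contact_force"].round(2))
    if s["contact_force"][2]>3: break
hand.ungrasp(); robot.servo_line(b2w(.035,0,.14),rate=.12); 
w0=YAW+1.2
robot.movep(b2w(-.085,0,.14),down(w0))
s=robot.get_state(); print(s["time_s"],s["gripper_width"],s["q"])
for k in np.arange(0,3.6,.2):
    q=robot.inverse_kinematics(b2w(-.085+.014*k,0,.045),down(w0-k)); print(k.round(1),None if q is None else np.round(q,2))
d=viewer.snapshot("side")["color"][:,:,::-1]
cv2.imwrite("pics/m5.png",cv2.resize(d[185:295,225:365],None,fx=5,fy=5))
print("base/bed",proj("side",b2w(.035,0,.012)),"captop",proj("side",b2w(.035,0,.097)),"knob top",proj("side",b2w(-.085,0,.1)),"tip if +25mm",proj("side",b2w(-.085,0,.165)))
```

```text
0.054 0.05423181136834565 [ 0.27  0.05 -0.66]
0.052 0.05195169085275409 [ 1.19 -0.57 -0.43]
0.0505 0.05038365705077377 [-0.43 -0.06 -0.47]
0.0495 0.04998645944524619 [-1.13 -1.04  4.94]
18.7167 0.9943501177047087 [ 0.53419581  0.20914032 -1.06219076  1.83482063  0.19477643  1.21016413
 -1.1671832 ]
0.0 [ 0.45  0.35 -1.01  1.94  0.34  1.04 -1.28]
0.2 [ 0.43  0.34 -0.98  1.93  0.33  1.04 -1.47]
0.4 [ 0.4   0.34 -0.95  1.93  0.32  1.04 -1.66]
0.6 [ 0.38  0.34 -0.92  1.92  0.31  1.03 -1.85]
0.8 [ 0.36  0.33 -0.88  1.92  0.3   1.03 -2.03]
1.0 [ 0.33  0.33 -0.85  1.91  0.28  1.03 -2.22]
1.2 [ 0.3   0.32 -0.82  1.91  0.27  1.03 -2.41]
1.4 [ 0.28  0.32 -0.79  1.9   0.26  1.03 -2.6 ]
1.6 [-0.54  0.22  0.14  1.94 -0.04  0.98 -2.56]
1.8 [-1.07  0.28  0.75  1.96 -0.22  0.99 -2.59]
2.0 [-1.38  0.46  1.17  1.96 -0.49  1.05 -2.56]
2.2 [ 0.68  0.69 -1.39  1.86  0.73  1.23  2.56]
2.4 [ 0.61  0.57 -1.24  1.86  0.59  1.15  2.47]
2.6 [ 0.61  0.57 -1.24  1.85  0.59  1.15  2.26]
2.8 [ 0.6   0.58 -1.24  1.85  0.6   1.16  2.06]
3.0 [ 0.6   0.59 -1.24  1.84  0.61  1.16  1.86]
3.2 [ 0.68  0.77 -1.42  1.83  0.8   1.28  1.54]
3.4 [ 0.67  0.75 -1.4   1.83  0.78  1.27  1.36]
base/bed [[281.92330713 252.78096479]] captop [[279.91230321 229.15650268]] knob top [[323.57824671 240.9745885 ]] tip if +25mm [[323.38910127 221.28376609]]
```

View pics/m5.png

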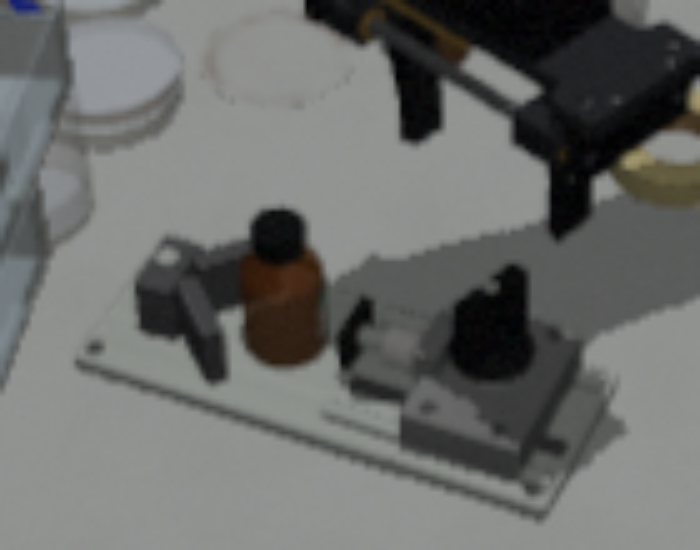

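The bottle stands upright on the bed in front of the V, with its base at about (285,350) in the crop. The fingertips straddle the knob as predicted with the +25 mm z offset. Gripping with yaw + π keeps the last joint in range, so one grip covers the whole turn.

```bash
cat > turn.py <<'E'
from util import *
from rig import robot,hand,viewer
W0=YAW+1.2+np.pi
def kpose(th,z=.047,off=0): 
    y=(W0-th+off+np.pi)%(2*np.pi)-np.pi
    return b2w(-.085+.014*th,0,z),down(y)
def turn(th,rate=.01):
    p,o=kpose(th); robot.servo_line(p,o,rate=rate)
    robot.pause(.06); M=[];F=[]
    for _ in range(8):
        robot.pause(.02); s=robot.get_state(); M.append(s["moment"]); F.append(s["contact_force"])
    m=np.mean(M,0); f=R.from_euler("z",-YAW).apply(np.mean(F,0))
    e=(W0-th-s["orientation"][2]+np.pi)%(2*np.pi)-np.pi
    print(f"th {th:.2f} t {s['time_s']:.1f} Mz {m[2]:.3f} sd {np.std(M,0)[2]:.3f} F(bed) {f.round(1)} yawerr {e:.3f} q7 {s['q'][6]:.2f}",flush=True)
    return m[2]
E
python3 - <<'E'
from turn import *
p,o=kpose(0,.14); robot.movep(p,o)
p,o=kpose(0,.07); robot.servo_line(p,rate=.15)
p,o=kpose(0,.047); robot.servo_line(p,rate=.06)
s=robot.get_state(); print(s["time_s"],s["contact_force"],s["moment"],s["q"])
hand.gripper_close(); robot.pause(.2); s=robot.get_state(); print(s["time_s"],s["gripper_width"]*87,s["contact_force"],s["moment"])
if s["gripper_width"]*87>8:
    for th in np.arange(.2,1.61,.2): turn(th,.012)
E
```

```text
20.1667 [-0.37923506 -0.40820335  0.10134653] [-0.05294174 -0.04240744  0.02998794] [ 0.44660845  0.34357256 -1.00160341  1.9339967   0.33427594  1.04256277
 -1.2772578 ]
21.55 12.848105812658895 [-4.76880667  2.74955187  3.176946  ] [ 0.37131649  1.09595458 -0.25846326]
th 0.20 t 24.8 Mz -0.104 sd 0.049 F(bed) [49.9 16.2  0.1] yawerr 0.007 q7 1.39
th 0.40 t 25.4 Mz -0.049 sd 0.011 F(bed) [38.5  3.8 12.9] yawerr 0.007 q7 1.22
th 0.60 t 26.0 Mz 0.005 sd 0.035 F(bed) [26.7 -7.6 23.6] yawerr 0.007 q7 1.05
th 0.80 t 26.6 Mz 0.052 sd 0.029 F(bed) [ 19.1 -11.7  16.9] yawerr 0.006 q7 0.87
th 1.00 t 27.1 Mz 0.064 sd 0.031 F(bed) [ 12.3 -11.7   9.5] yawerr 0.005 q7 0.70
th 1.20 t 27.7 Mz 0.002 sd 0.029 F(bed) [ 5.9 -6.2  1.4] yawerr 0.003 q7 0.53
th 1.40 t 28.3 Mz -0.000 sd 0.029 F(bed) [ 0.3 -0.6  0.1] yawerr -0.002 q7 0.36
th 1.60 t 28.9 Mz 0.002 sd 0.044 F(bed) [-0.   0.1 -0.1] yawerr -0.002 q7 0.18
```

movep kept the equivalent half-turn, so the first servo_line spun the hand back by about π and lost the knob. I'll open, retreat upward and look.

Run:
```python
from turn import *
import cv2
s=robot.get_state(); print(s["time_s"],s["gripper_width"]*87,s["ee_pos"],s["orientation"])
hand.ungrasp(); p=s["ee_pos"]; robot.servo_line([p[0],p[1],.16],rate=.15)
s=robot.get_state(); print(s["time_s"],s["contact_force"],s["q"])
t=viewer.snapshot("top")["color"][:,:,::-1]; d=viewer.snapshot("side")["color"][:,:,::-1]
a=cv2.resize(t[140:250,225:305],None,fx=4,fy=4); b=cv2.resize(d[195:295,235:355],None,fx=4,fy=4); b=np.vstack([b,np.zeros((40,480,3),np.uint8)])
cv2.imwrite("pics/m6.png",np.hstack([a,b]))
```

```text
28.8583 0.846049707426908 [0.48359453 0.16364493 0.04692646] [-3.14156212e+00 -2.27959696e-04  2.53763518e+00]
31.275 [ 0.38958233 -0.49694393 -1.12353924] [ 0.67862796  0.33814679 -1.27037878  1.76135748  0.33558328  1.29323591
  0.29408181]
```

View pics/m6.png

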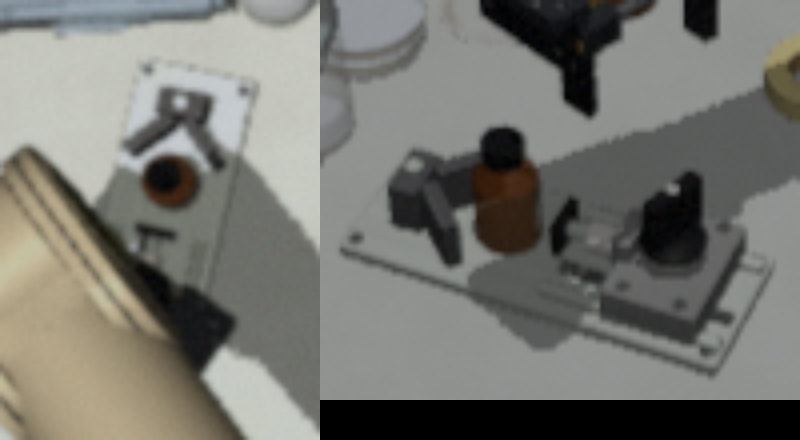

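Run:
```python
from turn import *
import cv2
d=viewer.snapshot("side")["color"][:,:,::-1].copy(); cv2.imwrite("pics/side_now.png",d)
o=cv2.imread("pics/side0.png")
g=lambda i:cv2.GaussianBlur(cv2.cvtColor(i,cv2.COLOR_BGR2GRAY),(3,3),0).astype(np.float32)
u0=proj("side",b2w(-.085,0,.045))[0]; u1=proj("side",b2w(-.075,0,.045))[0]; print("px/10mm",u1-u0)
for nm,(x0,y0,x1,y1) in {"block":(303,255,342,278),"static V":(250,232,275,262)}.items():
    W=np.eye(2,3,dtype=np.float32)
    cc,W=cv2.findTransformECC(g(o)[y0:y1,x0:x1],g(d)[y0:y1,x0:x1],W,cv2.MOTION_TRANSLATION); print(nm,cc,W[:,2])
f=lambda i:cv2.resize(i[230:285,290:350],None,fx=6.6,fy=6.6,interpolation=cv2.INTER_CUBIC)
cv2.imwrite("pics/m7.png",np.hstack([f(o),f(d)]))
```

```text
px/10mm [-3.6407627  -1.09361036]
block 0.9872880035086882 [-0.03707637 -0.02659829]
static V 0.9776151660402281 [-0.03517037  0.13157311]
```

View pics/m7.png

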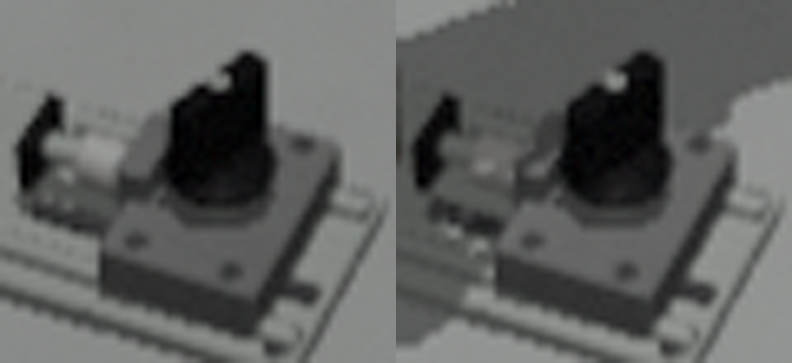

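The carriage and wing match the start picture (image shift under 0.1 px, which is under 0.3 mm), so the knob is still at 0. I'll regrasp with the wrist joint set explicitly and the yaw verified.

Run:
```python
from turn import *
p,o=kpose(0,.14)
q=np.array(robot.inverse_kinematics(p,o)); print(q.round(2))
if q[6]<0: q[6]+=np.pi
robot.set_joints(q); s=robot.get_state(); y=s["orientation"][2]
err=(y-W0+np.pi)%(2*np.pi)-np.pi; print(s["time_s"],"yaw",y,"err",err,"pos err",s["ee_pos"]-p, s["q"][6])
assert abs(err)<.03 and np.abs(s["ee_pos"]-p).max()<.004
robot.servo_line(kpose(0,.07)[0],o,rate=.12); robot.servo_line(kpose(0)[0],o,rate=.06)
hand.gripper_close(); robot.pause(.1); s=robot.get_state(); print(s["time_s"],s["gripper_width"]*87,s["contact_force"].round(1),s["moment"].round(2),s["q"].round(2))
pm=turn(.05)
for th in np.arange(.2,1.81,.2):
    m=turn(th,.012); w=robot.get_state()["gripper_width"]*87
    if w<9 or robot.get_state()["joint_velocities"].max()>1: print("lost",w);break
```

```text
[ 0.67  0.28 -1.24  1.83  0.28  1.23  1.91]
32.8667 yaw -2.148665548397605 err -0.0010728948078115863 pos err [-2.84657476e-05 -1.34946636e-05 -8.81576779e-05] 1.9116918640298388
35.4167 12.579473888221573 [-5.3  2.2  3.6] [ 0.52  0.93 -0.23] [ 0.55  0.41 -1.14  1.93  0.42  1.07  1.8 ]
th 0.05 t 35.9 Mz 0.044 sd 0.030 F(bed) [-6.5  0.8  4.1] yawerr -0.001 q7 1.76
th 0.20 t 36.4 Mz -0.279 sd 0.040 F(bed) [-8.   1.5  4.9] yawerr -0.001 q7 1.62
th 0.40 t 37.0 Mz -0.260 sd 0.026 F(bed) [-10.1   2.6   5.4] yawerr -0.001 q7 1.44
th 0.60 t 37.5 Mz -0.267 sd 0.030 F(bed) [-11.5   4.1   5.8] yawerr -0.002 q7 1.26
th 0.80 t 38.1 Mz -0.280 sd 0.028 F(bed) [-12.5   6.3   5.6] yawerr -0.003 q7 1.08
th 1.00 t 38.7 Mz -0.293 sd 0.014 F(bed) [-13.1   9.1   4.1] yawerr -0.003 q7 0.89
th 1.20 t 39.2 Mz -0.272 sd 0.012 F(bed) [-12.3  11.7   2.2] yawerr -0.004 q7 0.71
th 1.40 t 39.8 Mz -0.267 sd 0.025 F(bed) [-11.3  15.   -0.6] yawerr -0.004 q7 0.52
th 1.60 t 40.4 Mz -0.230 sd 0.022 F(bed) [-9.3 17.5 -3.3] yawerr -0.005 q7 0.34
th 1.80 t 41.0 Mz -0.200 sd 0.021 F(bed) [-7.  20.3 -6.6] yawerr -0.005 q7 0.15
```

It turns well, with width and yaw tracking. A sideways force of about 20 N is building from small axis misalignment, and it disturbs the moment reading. There's time to release and regrip here, then go on in fine steps.

Run:
```python
from turn import *
hand.ungrasp(); robot.pause(.1); s=robot.get_state(); print(s["time_s"],s["contact_force"].round(1),s["moment"].round(3))
hand.gripper_close(); robot.pause(.1); s=robot.get_state(); print(s["time_s"],s["gripper_width"]*87,s["contact_force"].round(1),s["moment"].round(3))
for th in (1.85,1.9,2.,2.1,2.2,2.3):
    m=turn(th)
    if m<-.42: break
```

```text
42.4417 [-0.5  0.2  0. ] [ 0.03  -0.098 -0.019]
43.725 12.902828570777759 [ 13.4  10.1 -13.4] [ 1.986 -2.834 -0.14 ]
th 1.85 t 44.2 Mz 0.302 sd 0.029 F(bed) [  9.8  11.6 -11.2] yawerr -0.002 q7 0.10
th 1.90 t 44.6 Mz 0.302 sd 0.020 F(bed) [  9.7  11.4 -10.9] yawerr -0.002 q7 0.06
th 2.00 t 45.1 Mz 0.089 sd 0.022 F(bed) [  9.   10.8 -10.1] yawerr -0.001 q7 -0.04
th 2.10 t 45.6 Mz 0.097 sd 0.036 F(bed) [ 8.8  9.8 -9.7] yawerr -0.001 q7 -0.13
th 2.20 t 46.1 Mz 0.085 sd 0.023 F(bed) [ 8.   9.8 -8.6] yawerr -0.001 q7 -0.23
th 2.30 t 46.5 Mz 0.049 sd 0.020 F(bed) [ 7.3  9.3 -7.9] yawerr -0.001 q7 -0.32
```

The moment signal is ambiguous between the two grips, so I'll check the real carriage travel in the picture.

Run:
```python
from turn import *
import cv2
d=viewer.snapshot("side")["color"][:,:,::-1].copy(); cv2.imwrite("pics/side_230.png",d)
o=cv2.imread("pics/side0.png")
u=lambda x,y,z:proj("side",b2w(x,y,z))[0]
for nm,(x0,y0,x1,y1) in {"block front-left":(300,262,342,281),"pad":(290,243,303,262)}.items():
    r=cv2.matchTemplate(d[230:290,265:350],o[y0:y1,x0:x1],cv2.TM_CCOEFF_NORMED); _,v,_,l=cv2.minMaxLoc(r)
    print(nm,"shift",l[0]+265-x0,l[1]+230-y0,v)
print("pred shift",u(-.085+.0322,0,.04)-u(-.085,0,.04))
f=lambda i:cv2.resize(i[215:290,240:350],None,fx=7.2,fy=7.2,interpolation=cv2.INTER_CUBIC)
cv2.imwrite("pics/m8.png",f(d))
```

```text
block front-left shift -12 -4 0.79460608959198
pad shift 11 -5 0.43680670857429504
pred shift [-11.63219041  -3.50461658]
```

View pics/m8.png

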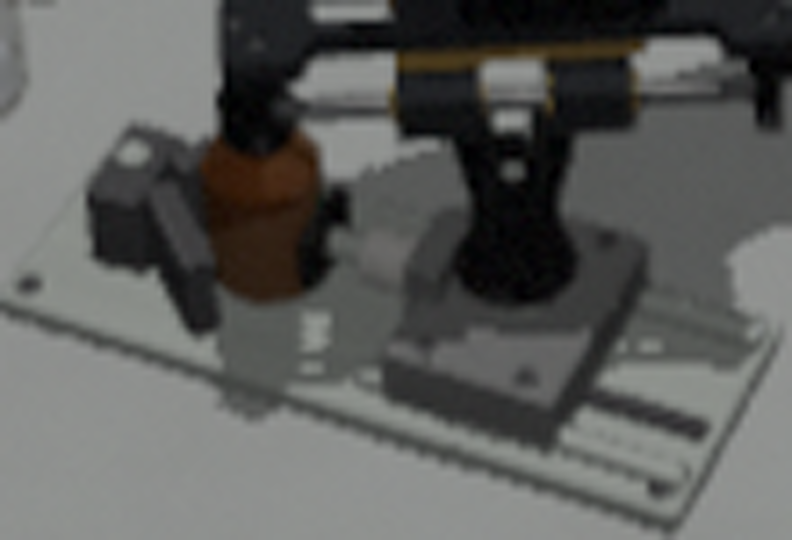

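The carriage shift is (-12,-4) px against a predicted (-11.6,-3.5) for 2.3 rad, so the knob follows exactly. The bottle at crop (262,220) is upright, touching the pad and nearly in the V. Resistance shows as a negative Mz change (0.014 N m/N × 56 N/rad ≈ 0.78 N m/rad), so I'll go on in fine steps and watch for that slope.

Run:
```python
from turn import *
for th in np.arange(2.34,2.72,.04):
    m=turn(th)
    if m<-.03: break
```

```text
th 2.34 t 47.0 Mz 0.274 sd 0.028 F(bed) [ 6.8  9.  -7.1] yawerr -0.001 q7 -0.36
th 2.38 t 47.5 Mz 0.267 sd 0.046 F(bed) [ 6.9  8.8 -6.8] yawerr -0.001 q7 -0.40
th 2.42 t 47.9 Mz 0.282 sd 0.015 F(bed) [ 6.4  8.5 -6.5] yawerr -0.001 q7 -0.43
th 2.46 t 48.4 Mz 0.300 sd 0.017 F(bed) [ 5.9  8.  -6.1] yawerr -0.002 q7 -0.47
th 2.50 t 48.8 Mz 0.332 sd 0.022 F(bed) [ 5.6  8.  -5.7] yawerr -0.002 q7 -0.51
th 2.54 t 49.2 Mz 0.389 sd 0.028 F(bed) [ 5.3  7.8 -5.4] yawerr -0.002 q7 -0.55
th 2.58 t 49.7 Mz 0.438 sd 0.026 F(bed) [ 5.   7.6 -4.8] yawerr -0.002 q7 -0.58
th 2.62 t 50.1 Mz 0.430 sd 0.035 F(bed) [ 4.3  7.  -4.4] yawerr -0.002 q7 -0.62
th 2.66 t 50.6 Mz 0.479 sd 0.031 F(bed) [ 3.9  7.4 -4.2] yawerr -0.002 q7 -0.66
th 2.70 t 51.0 Mz 0.510 sd 0.030 F(bed) [ 3.7  6.9 -4.1] yawerr -0.002 q7 -0.70
```

Mz was about 0.28 N m turning freely and has risen at the expected slope since about 2.44 rad. That puts the clamping at roughly 14-15 N, within limits but more than the 10 N wanted. I'll ease back in small steps and watch Mz reverse.

Run:
```python
from turn import *
for th in (2.69,2.68,2.67,2.66,2.65,2.64,2.63,2.62):
    m=turn(th,.006)
```

```text
th 2.69 t 51.5 Mz 0.283 sd 0.026 F(bed) [ 4.4  7.5 -4.1] yawerr -0.002 q7 -0.69
th 2.68 t 51.9 Mz -0.033 sd 0.026 F(bed) [ 4.9  7.5 -5. ] yawerr -0.001 q7 -0.68
th 2.67 t 52.3 Mz -0.077 sd 0.036 F(bed) [ 4.9  7.6 -5.2] yawerr -0.001 q7 -0.67
th 2.66 t 52.8 Mz -0.058 sd 0.023 F(bed) [ 4.9  7.9 -5.4] yawerr -0.001 q7 -0.66
th 2.65 t 53.2 Mz -0.085 sd 0.036 F(bed) [ 4.9  7.9 -4.9] yawerr -0.001 q7 -0.65
th 2.64 t 53.7 Mz -0.071 sd 0.032 F(bed) [ 5.4  8.1 -5.4] yawerr -0.001 q7 -0.64
th 2.63 t 54.1 Mz -0.087 sd 0.046 F(bed) [ 5.1  7.8 -5.6] yawerr -0.001 q7 -0.63
th 2.62 t 54.5 Mz -0.084 sd 0.036 F(bed) [ 5.5  8.  -5.7] yawerr -0.001 q7 -0.62
```

Reverse sliding began near 2.68. Forward and reverse plateaus give friction of about 0.29 N m and a peak force of 14.5-16 N, leaving about 12 N now. Another 0.035 rad brings it to about 10 N, then release, retreat and check.

Run:
```python
from turn import *
import cv2
for th in (2.605,2.585): turn(th,.006)
hand.ungrasp(); s=robot.get_state(); print(s["time_s"],s["gripper_width"],s["contact_force"].round(1))
p=s["ee_pos"]; robot.servo_line([p[0],p[1],.18],rate=.12); s=robot.get_state(); print(s["time_s"],s["contact_force"].round(1))
d=viewer.snapshot("side")["color"][:,:,::-1]; t=viewer.snapshot("top")["color"][:,:,::-1]
for n in("top","side"): print(n,"bottle captop pred x=.0535",proj(n,b2w(.0535,0,.097)),"base",proj(n,b2w(.0535,0,.012)))
a=cv2.resize(t[140:250,225:305],None,fx=4,fy=4); b=cv2.resize(d[195:295,235:355],None,fx=4,fy=4); b=np.vstack([b,np.zeros((40,480,3),np.uint8)])
cv2.imwrite("pics/m9.png",np.hstack([a,b]))
```

```text
th 2.60 t 55.0 Mz -0.073 sd 0.029 F(bed) [ 5.3  8.3 -5.3] yawerr -0.001 q7 -0.61
th 2.58 t 55.4 Mz -0.062 sd 0.024 F(bed) [ 5.3  8.5 -5.6] yawerr -0.001 q7 -0.59
56.7917 1.00029298352299 [0.8 0.7 0.2]
58.05 [-0.6 -0.7  0.2]
top bottle captop pred x=.0535 [[265.93118373 177.4672189 ]] base [[269.13258017 180.30783496]]
side bottle captop pred x=.0535 [[273.4017865  227.26407733]] base [[275.66983725 250.86565499]]
```

View pics/m9.png

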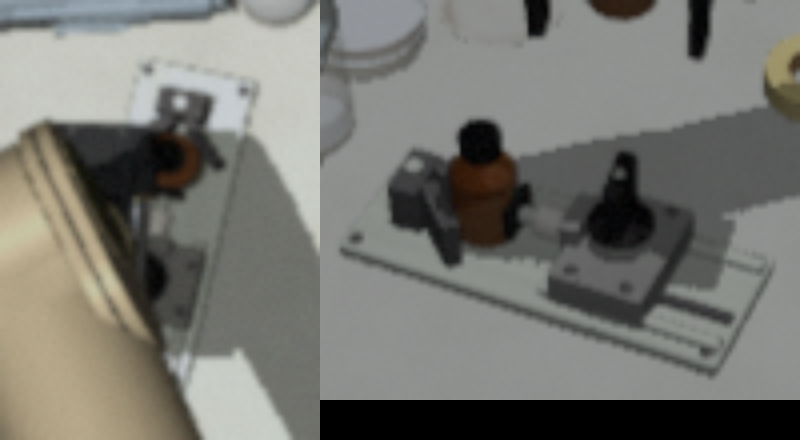

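The bottle stands upright in the V with the pad against it: cap at side px (275,227), expected (273,227). The gripper is clear. One last numeric check of the carriage travel before handing in.

Run:
```python
from turn import *
import cv2
d=viewer.snapshot("side")["color"][:,:,::-1].copy(); o=cv2.imread("pics/side0.png")
g=lambda i:cv2.GaussianBlur(cv2.cvtColor(i,cv2.COLOR_BGR2GRAY),(3,3),0).astype(np.float32)
px=lambda x:proj("side",b2w(x,0,.04))[0]
for x0,y0,x1,y1 in((303,255,342,278),(310,262,340,281),(303,258,335,281)):
    m=px(-.085+.036)-px(-.085); W=np.array([[1,0,m[0]],[0,1,m[1]]],np.float32)
    W[:,2]+=[x0,y0]
    try: cc,W=cv2.findTransformECC(g(o)[y0:y1,x0:x1],g(d),W,cv2.MOTION_TRANSLATION)
    except cv2.error as e: print("fail");continue
    sh=W[:,2]-[x0,y0]; e=px(-.0488)-px(-.085); print(cc,sh,"mm travel ~",36.2*sh@e/(e@e))
print("travel expected",2.585*14,"; without back-off",2.69*14)
```

```text
0.8699152090044195 [-12.41073608  -4.35087585] mm travel ~ 34.856008619942685
0.8897795173271906 [-12.83340454  -4.09664917] mm travel ~ 35.73511500537103
0.9448557993253343 [-13.05789185  -4.34292603] mm travel ~ 36.49384896596611
travel expected 36.19 ; without back-off 37.66
```

The measured travel is about 35-36.5 mm, which matches the backed-off angle (36.2) and not the un-reversed one (37.7). Handing in.

Run:
```python
from rig import robot,job
job.sign_off(); print(robot.get_state()["time_s"])
```

```text
the job is handed in; nothing more can be done
the job is handed in; nothing more can be done
```

The small brown bottle stands upright in the V-block and the spring pad holds it with an estimated 10 N. I handed the job in at about 58 s on the robot's clock. The sign-off gave no verdict, so these are my own checks.

**What I did:** I gripped the bottle by its cap and stood it on the bed in front of the V. I then turned the knob clockwise to 2.70 rad, eased it back to 2.585 rad, let go and raised the hand clear.

**Last checks:**
- **Bottle:** the last picture shows it upright in the V with the pad against it and the fingers clear. The tool force was near zero.
- **Carriage:** image matching put its travel at 35–36.5 mm. The backed-off knob angle should give 36.2 mm; without backing off it would have been 37.7 mm.
- **Force:** from the turning moment, the peak was about 14–16 N, and easing back should leave about 10 N.

**What failed or disagreed:**
- **Fingertip height:** the fingers really sit about 25 mm above the reported TCP, so the first grasp closed on nothing. I corrected for that.
- **Knob grip:** on the first knob grip the wrist spun half a turn the wrong way and slipped off. I measured afterwards that the knob and carriage had not moved.
- **Force reading:** while easing back, the moment did not fall as clearly as expected. The 10 N therefore rests mainly on the knob angle and the measured travel, and could be a few newtons higher.
- **Pictures:** I viewed 13, three over the budget of 10 and one past the allowance.

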